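# Take the blue keyhole-hung holder off its screw and stand it in the tray

## Robot

A 6-joint arm with a two-finger parallel gripper is mounted at the origin on a cart in front of the work surface, level with it; the furniture and walls round the work are solid. World frame = base frame: x ahead of the robot, y to its left, z up, the work surface at z = 0. Lengths are in m, angles in rad, forces in N, time in s.
With the tool pointing down it reaches from about 0.275 to 0.725 m from the base axis. Payload 15.9 kg.
Tool frame: the origin (TCP) lies between the finger pads; the fingertips stand 22 mm ahead of it and the grasp point (between the pads) lies 3 mm ahead of it; z points along the fingers, y is the line along which they close (so a half turn about z gives the same grasp; the last joint's range is limited). The gripper opens to 85 mm and grips with 20 to 120 N. Pads are 22 mm wide; open, the fingers measure 114 mm over their backs; the gripper's body (76 mm by 85 mm) begins 54 mm behind the grasp point. The pads swing forward as they close: fully open they stand 13 mm farther back than shut.
Start: joints at [1.259, 0.213, -0.034, 1.323, 0, 1.571], TCP at [0.153, 0.476, 0.253] pointing down, gripper open.
Joint ranges: [-2.98, 2.98], [-0.74, 1.72], [-1.14, 1.35], [-2.1, 2.04], [-1.57, 1.44], [-3.14, 3.14]. Speed limits (rad/s): [1.89, 1.89, 2.39, 2.57, 3.14, 3.14].

## Interface

Orientations are given as a rotation vector (axis times angle).
In Python, from station import get_obs, camera, job_done, spot_in, place_of gives the robot as it stands.
- The arm moves only by the tool apply_moves, never from a script. Its argument "deltas" is a list of rows, each a list of 4 numbers: the shift along the tool's x, y, z in mm, then the turn about the tool's z in degrees. In form: [[dx, dy, dz, twist], ...]. A call has 1 to 5 rows; each row is the pose to reach, as a shift and turn from the pose commanded when the call began, along the tool's axes at that moment; what a row does not reach only later rows make up. A row lasts 1/10 s, in which the tool goes at most 50 mm and 8.59 degrees, less where a joint would pass 70% of its speed; a pose out of reach is approached as far as the arm can. A call with a gripper value outside its range is refused whole. "claw" is the finger opening in mm, from 0 to 85.4, set as the call begins (left out, the last holds). The fingers move at their own pace and stop on an object; the grip force is fixed at half the most. Time passes only in rows, so rows that repeat a pose let the fingers close. It gives the time, the measured TCP pose, the force, the opening and the grip force at its end, in the units of the state.
- get_obs(): the state, without advancing time (a new reading comes with each control period).
- camera(name): name is "scene" or "top" or "wrist"; returns a dict with "frame" (384x512x3 uint8, red, green, blue), "fx", "fy", "cx", "cy" (pixels), "extrinsics" (4x4, takes a point from camera to world coordinates); the wrist camera has in their place "hand_eye" (4x4, takes a point from camera to tool coordinates, whose origin is the TCP and whose axes are the flange's). Camera axes: x right, y up, looking along -z (the intrinsics and any distortion apply to the point x, -y, -z); pixel columns grow to the right and rows downward; lengths in m; the calibration is good to about 2 mm. A picture is of the moment at which its call begins: read the wrist's pose just before it. There is no depth.
- job_done(): hands the job in; it is judged then, once.
Trained networks look in a picture, given as the dict that the camera call returned (one of the last four; its "shot" number tells which), for a name from the list of things; names that differ only in an ending like _2 or _b are one class to them, and where a whole thing is asked for, a point or a joint stands for the part that bears it (a point fixed in the world has none). Each returns a list of dicts, best first, with "score" (0 to 1); they miss things now and then, are a little off and sometimes report something else, mostly with a low value. They report only what shows in the picture. A call takes as long as a camera call. They do not tell look-alikes from the thing itself.
- spot_in(picture, name): "rect" ([left, top, width, height] in pixels, round what is visible of it).
- place_of(picture, name): "location" ([column, row] in pixels: a listed point, or the origin of a listed thing).
The state is a dict: "clock": time; "joint_positions": joint angles; "joint_velocities": joint speeds; "effort": joint torques, N m; "ee_pos": TCP position; "tcp_rot": TCP orientation; "contact_force": force on the tool from outside, world axes, zero at the start; "wrist_torque": the same for the moment, N m; "finger_gap": opening from 0.0 (shut) to 1.0 (fully open); "gripper_force": force on a finger pad.
Only numpy, scipy, OpenCV 4.12 (cv2) and the standard library are available. Lean on these libraries where they do the work, as an engineer would, in place of code of your own. Each camera call takes 0.05 s, during which the arm holds its last target. There are 200 camera calls.

## Task

Take the blue holder off the hanging stand: lift it straight up until the screw head stands in the wide part of its keyhole, draw it straight off the screw away from the panel, and stand it upright on its foot on the floor of the tray, ready to be washed. Leave the yellow holder hanging on its screw.

Things in the scene. Friction and masses are not known exactly. Their poses are not given: they have to be found in the camera images.
- blue_holder_centre (a point): Centre of the blue pocket-shaped holder: 45 deep (x) x 50 wide (y) x 90 mm high, 0.12 kg, flat foot, centre 45 mm up. z up, +x into the panel. Grip its flat sides (50 mm across y) from above, in the upper 40 mm. Keyhole in its back (5 mm thick): 11 mm slot, 26 mm round hole at its lower end. Lift 26 mm (20 to 31 will do) to bring the hole over the screw head, then draw out along -x 12 mm or more.
- yellow_holder_centre (a point): Centre of the yellow holder, the same as the blue one in shape, size and axes, hanging on the other screw; it stays there.
- stand: Fixed hanging stand: white panel 270 wide x 138 mm high on a grey base. Origin on the worktop under the mid of its front face; z up, -x out of the face, y along it. Base: 12 mm thick, reaches 50 mm before the face. Screws at y = +65 and -65 mm, 124 mm up, stick out 11.5 mm: shank 8 mm, head 14 mm across. A hung holder's back touches the panel, its foot is 50 mm up.
- tray: Fixed shallow steel tray, 139 mm (x) x 219 mm (y), rim 20 mm high, floor 2 mm above the worktop. Origin under its middle, on the worktop; z up.
Things that resemble listed ones, but are neither listed nor needed, are in the scene too. There is more than one size of the part that bears blue_holder_centre; the job needs the smaller.

How it is judged:
On the way, in this order (a step that is already met when the one before it is completed fails the run):
1. the blue holder is lifted at least 17 mm while still against the panel (z of blue_holder_centre in the frame of stand above 0.112 m and x of blue_holder_centre in the frame of stand above -0.037 m), for 0.1 s.
2. the blue holder is drawn off the screw, its back clear of the head (x of blue_holder_centre in the frame of stand below -0.045 m), for 0.1 s.
At the end, for the whole second after the job is handed in: The blue holder stands at rest on its foot on the tray's floor, upright within 10 degrees, its centre within 50 mm of the tray's middle along the short side and 90 mm along the long side; the yellow holder still hangs within 15 mm of where it was (x of blue_holder_centre in the frame of tray between -0.05 and 0.05 m and y of blue_holder_centre in the frame of tray between -0.09 and 0.09 m and height (world z) of blue_holder_centre between 0.04 and 0.055 m and angle between blue_holder_centre's own z axis and vertical below 0.17 rad and linear speed of blue_holder below 0.02 m/s and distance of yellow_holder_centre from where it was at the start of the episode below 0.015 m); the robot touches nothing.
It fails at once if the yellow holder is knocked or taken off (moved more than 25 mm) (distance of yellow_holder_centre from where it was at the start of the episode above 0.025 m).
It also fails if it takes over 40 s, if anything falls off the work surface, if the arm or the gripper's body presses on something with over 40 N, if the wrist force passes 120 N, or if a joint passes its speed limit or range.

## Working session

There is one attempt and no reset: what is moved stays moved. The work goes in short steps, Python scripts to look and compute and a tool call to move; the robot and the scene stay as the last step left them, time stands still between calls to the robot, and variables do not carry over. Pictures are saved under pics/ and viewed, at most 10 in all, crops included, and the job is handed in when it is done.

Besides the shell and the picture viewer there is one more tool, called after "Emit:" by a JSON object that holds its "api" and its "payload". apply_moves: Moves the arm, as the interface text tells. Its arguments: {"type":"object","properties":{"deltas":{"type":"array","items":{"type":"array","items":{"type":"number"}}},"claw":{"type":"number"}},"required":["deltas"]}

```bash
mkdir -p pics
cat > h.py <<'E'
import numpy as np, cv2
from station import *
def ray(p,uv):
    E=np.array(p["extrinsics"]); d=np.array([(uv[0]-p["cx"])/p["fx"],-(uv[1]-p["cy"])/p["fy"],-1.])
    return E[:3,3],E[:3,:3]@d
def atz(p,uv,z):
    o,d=ray(p,uv); return o+d*(z-o[2])/d[2]
def proj(p,X):
    E=np.linalg.inv(np.array(p["extrinsics"])); c=E[:3,:3]@np.array(X)+E[:3,3]
    return p["cx"]+p["fx"]*c[0]/-c[2], p["cy"]+p["fy"]*-c[1]/-c[2]
def tri(r):
    A=0;b=0
    for o,d in r:
        d=d/np.linalg.norm(d);P=np.eye(3)-np.outer(d,d);A=A+P;b=b+P@o
    X=np.linalg.solve(A,b);return X
E
python3 - <<'E'
from h import *
s=camera("scene");t=camera("top")
for n,p in(("scene",s),("top",t)):
    cv2.imwrite(f"pics/{n}1.png",p["frame"][:,:,::-1]); print(n,[k for k in p if k!="frame"],np.round(np.array(p["extrinsics"])[:3,3],3))
    for k in("blue_holder_centre","yellow_holder_centre","stand","tray"):
        for f,key in((place_of,"location"),(spot_in,"rect")):
            print(k,[(np.round(d[key]).tolist(),round(d["score"],2)) for d in f(p,k)])
        if n=="top":
            for d in place_of(p,k)[:4]: print("   z=0",atz(p,d["location"],0).round(3),"z=.095",atz(p,d["location"],.095).round(3))
print(get_obs())
E
```

```text
scene ['fx', 'fy', 'cx', 'cy', 'extrinsics', 'shot'] [-0.019 -0.098  0.692]
blue_holder_centre [([226.0, 203.0], 0.56)]
blue_holder_centre [([288.0, 144.0, 26.0, 48.0], 0.96), ([211.0, 175.0, 38.0, 54.0], 0.61), ([265.0, 138.0, 131.0, 87.0], 0.28)]
yellow_holder_centre [([355.0, 183.0], 0.57)]
yellow_holder_centre [([337.0, 162.0, 35.0, 47.0], 0.88)]
stand [([320.0, 197.0], 0.6)]
stand [([263.0, 137.0, 135.0, 92.0], 0.71)]
tray [([143.0, 216.0], 0.95)]
tray [([87.0, 179.0, 109.0, 71.0], 0.88)]
top ['fx', 'fy', 'cx', 'cy', 'extrinsics', 'shot'] [0.298 0.076 1.244]
blue_holder_centre [([246.0, 214.0], 0.65), ([294.0, 170.0], 0.61)]
blue_holder_centre [([281.0, 157.0, 23.0, 26.0], 0.93), ([231.0, 200.0, 27.0, 28.0], 0.7)]
   z=0 [0.475 0.101 0.   ] z=.095 [0.462 0.099 0.095]
   z=0 [ 0.607 -0.044  0.   ] z=.095 [ 0.583 -0.035  0.095]
yellow_holder_centre [([343.0, 176.0], 0.75)]
yellow_holder_centre [([330.0, 165.0, 24.0, 22.0], 0.96)]
   z=0 [ 0.582 -0.189  0.   ] z=.095 [ 0.561 -0.169  0.095]
stand [([313.0, 176.0], 0.59)]
stand [([264.0, 140.0, 107.0, 52.0], 0.7)]
   z=0 [ 0.587 -0.1
[... 171 characters left out ...]
ock': 1.1, 'joint_positions': array([ 1.25899779e+00,  2.12886443e-01, -3.43703718e-02,  1.32349841e+00,
        8.74893161e-06,  1.57078900e+00]), 'joint_velocities': array([-0.00161653, -0.00051286, -0.00071176,  0.00060756,  0.00097898,
       -0.00035926]), 'effort': array([-5.63537997e-04, -6.85969448e+01,  4.87327409e+01,  1.83956799e-03,
       -2.87276907e-05, -3.43922147e-05]), 'ee_pos': array([0.15338298, 0.47589232, 0.25332439]), 'tcp_rot': array([-4.87778729e-01, -3.10349192e+00, -6.59083073e-05]), 'contact_force': array([-0.41495105, -0.00795071,  1.03112753]), 'wrist_torque': array([-0.04335649, -0.01541559,  0.01315651]), 'gripper_force': 0.0, 'finger_gap': 0.9960025041772395}
```

View pics/scene1.png

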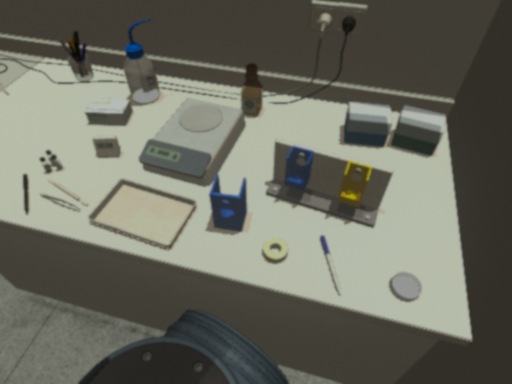

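View pics/top1.png

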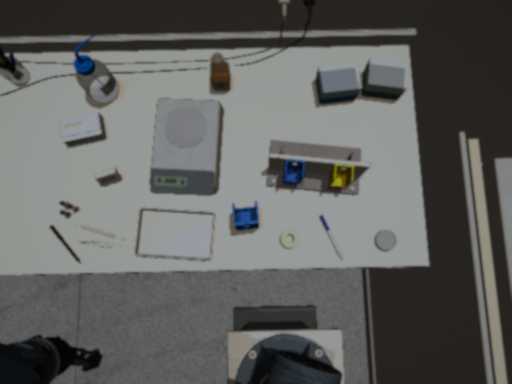

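The hung blue holder is at scene (299,167), top (293,170). The look-alike is a larger blue holder standing free on the worktop, at scene (229,205), top (246,214). I choose the hung one, and I'll check it in a close crop while refining its position.

```bash
cat >> h.py <<'E'
from scipy.spatial.transform import Rotation as Ro
def wcam():
    o=get_obs(); p=camera("wrist"); T=np.eye(4); T[:3,:3]=Ro.from_rotvec(o["tcp_rot"]).as_matrix(); T[:3,3]=o["ee_pos"]
    p["extrinsics"]=T@np.array(p["hand_eye"]); return p
def delta(target,yaw):
    "tool-frame shift (mm) and twist (deg) so that tool y lies along stand y of yaw (rad), mod half turn"
    o=get_obs(); R=Ro.from_rotvec(o["tcp_rot"]).as_matrix()
    v=R.T@np.array([-np.sin(yaw),np.cos(yaw),0]); a=np.degrees(np.arctan2(-v[0],v[1])); a=(a+90)%180-90
    print("tcp",o["ee_pos"].round(4),"shift",(R.T@(np.array(target)-o["ee_pos"])*1000).round(1),"twist",round(a,2),"j6",o["joint_positions"][5].round(3),"t",round(o["clock"],2))
E
python3 - <<'E'
from h import *
s=camera("scene");t=camera("top");w=wcam()
print(np.round(w["hand_eye"],3),w["fx"],s["fx"],t["fx"])
a=cv2.resize(s["frame"][120:240,200:400],(800,480),interpolation=cv2.INTER_CUBIC)
b=cv2.resize(t["frame"][130:260,210:380],None,fx=4,fy=4,interpolation=cv2.INTER_CUBIC)
cv2.imwrite("pics/s2.png",a[:,:,::-1]);cv2.imwrite("pics/t2.png",b[:,:,::-1])
rs=[d for d in spot_in(s,"blue_holder_centre")]
print([(d["rect"],d["score"]) for d in rs])
for k in("yellow_holder_centre","stand","tray"):
    a=place_of(s,k);b=place_of(t,k)
    print(k,tri([ray(s,a[0]["location"]),ray(t,b[0]["location"])]).round(4))
bs=(299.5,168)
for d in place_of(t,"blue_holder_centre"): print(d["location"],tri([ray(s,bs),ray(t,d["location"])]).round(4))
delta([0.47,-0.03,0.30],-0.16)
E
```

```text
[[-0.002  0.954  0.301  0.077]
 [ 1.     0.002  0.001 -0.001]
 [ 0.001  0.301 -0.954 -0.121]
 [ 0.     0.     0.     1.   ]] 287.49706416623616 362.702135290806 430.46512404998583
[([287.4, 144.1, 30.1, 46.4], 0.93), ([209.0, 176.7, 36.9, 52.6], 0.93)]
yellow_holder_centre [ 0.5593 -0.1619  0.098 ]Traceback (most recent call last):
  File "<stdin>", line 11, in <module>
IndexError: list index out of range
```

View pics/s2.png

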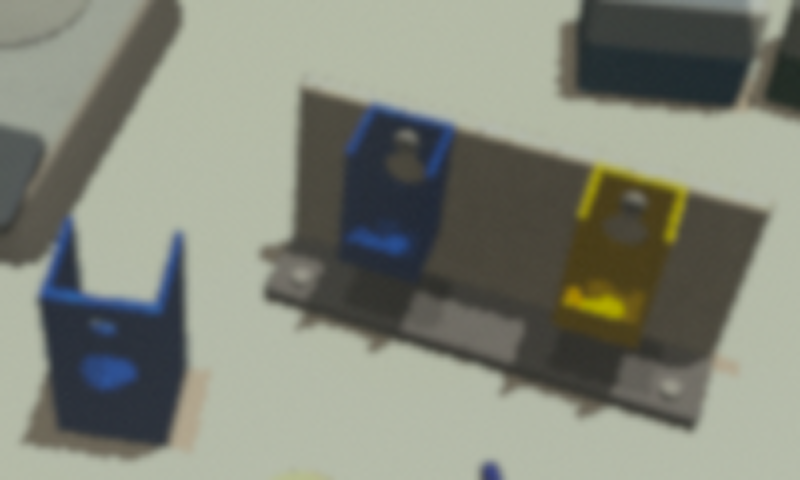

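The crop confirms it: the smaller blue holder hangs with the screw head in its slot at crop (405,135). The larger one, at crop (110,340), stands free. Now I work out the approach.

Run:
```python
from h import *
print(Ro.from_rotvec(get_obs()["tcp_rot"]).as_matrix().round(3))
delta([0.47,-0.05,0.30],-0.16)
```

```text
[[-0.952  0.307  0.   ]
 [ 0.307  0.952 -0.   ]
 [-0.    -0.    -1.   ]]
tcp [0.1534 0.4759 0.2533] shift [-462.7 -403.4  -46.7] twist -8.7 j6 1.571 t 1.5
```

Emit:
{"api": "apply_moves", "payload": {"deltas": [[-36,-31,-10,-2],[-72,-62,-20,-4],[-108,-93,-30,-6],[-144,-124,-40,-8.7],[-180,-155,-47,-8.7]], "claw": 75}}

```text
clock: 2.0
ee_pos: [0.2777, 0.2716, 0.301]
tcp_rot: [0.247, 3.131, 0.001]
contact_force: [1.5, 0.2, 0.5]
finger_gap: 0.878
gripper_force: 0.0
```

```bash
python3 -c "
from h import *
delta([0.47,-0.05,0.30],-0.16)"
```

```text
tcp [0.2777 0.2716 0.301 ] shift [-240.4 -287.4    0.9] twist 0.14 j6 0.932 t 2.0
```

Emit:
{"api": "apply_moves", "payload": {"deltas": [[-30,-36,0,0],[-60,-72,0,0],[-90,-108,0,0],[-120,-144,0,0],[-150,-180,0,0]]}}

```text
clock: 2.5
ee_pos: [0.3972, 0.0696, 0.3006]
tcp_rot: [0.251, 3.131, 0.0]
contact_force: [1.8, 0.7, 0.1]
finger_gap: 0.878
gripper_force: 0.0
```

Emit:
{"api": "apply_moves", "payload": {"deltas": [[-30,-36,0,0],[-60,-72,0,0],[-90,-107,0,0],[-90,-107,0,0],[-90,-107,0,0]]}}

```text
clock: 3.0
ee_pos: [0.4684, -0.0492, 0.3]
tcp_rot: [-0.254, -3.13, -0.0]
contact_force: [-0.2, 0.5, 0.1]
finger_gap: 0.877
gripper_force: 0.0
```

Run:
```python
from h import *
delta([0.47,-0.05,0.30],-0.16)
w=wcam(); cv2.imwrite("pics/w1.png",w["frame"][:,:,::-1])
s=camera("scene");t=camera("top")
for k in("blue_holder_centre","yellow_holder_centre","stand","tray"):
  for n,p in(("w",w),("s",s),("t",t)):
    print(k,n,[(np.round(d["location"],1).tolist(),round(d["score"],2),atz(p,d["location"],0 if k in("stand","tray") else .095).round(4).tolist()) for d in place_of(p,k)[:3]])
```

```text
tcp [ 0.4684 -0.0492  0.3   ] shift [-1.7 -0.6 -0. ] twist -0.12 j6 0.057 t 3.0
blue_holder_centre w [([371.9, 141.9], 0.71, [0.4573, 0.0851, 0.095]), ([282.8, 251.4], 0.63, [0.5783, -0.0327, 0.095])]
blue_holder_centre s [([299.8, 165.3], 0.75, [0.5898, -0.0345, 0.095]), ([320.4, 196.2], 0.19, [0.5082, -0.0954, 0.095])]
blue_holder_centre t [([243.7, 216.2], 0.89, [0.4568, 0.1044, 0.095]), ([292.7, 168.6], 0.87, [0.5856, -0.0325, 0.095])]
yellow_holder_centre w [([177.6, 255.6], 0.83, [0.5623, -0.1662, 0.095])]
yellow_holder_centre s [([355.3, 183.3], 0.59, [0.5665, -0.1647, 0.095])]
yellow_holder_centre t []
stand w [([236.0, 235.8], 0.66, [0.5922, -0.1018, 0.0])]
stand s [([319.3, 196.0], 0.66, [0.5919, -0.0922, -0.0])]
stand t []
tray w [([503.2, 81.2], 0.71, [0.4224, 0.3019, 0.0])]
tray s [([142.0, 214.3], 0.63, [0.4213, 0.3093, 0.0])]
tray t [([174.7, 234.9], 0.69, [0.42, 0.3072, 0.0])]
```

View pics/w1.png

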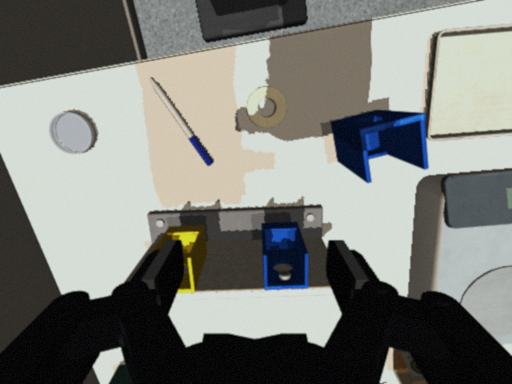

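Wrist view: yellow holder near (183,258), target blue near (285,255), larger look-alike at (380,145), stand base edge along row ~209. I enlarge it for edge measurements.

Run:
```python
import cv2
f=cv2.imread("pics/w1.png")[195:300,140:340]
cv2.imwrite("pics/w1c.png",cv2.resize(f,None,fx=4,fy=4,interpolation=cv2.INTER_CUBIC))
```

```text
(no output)
```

View pics/w1c.png

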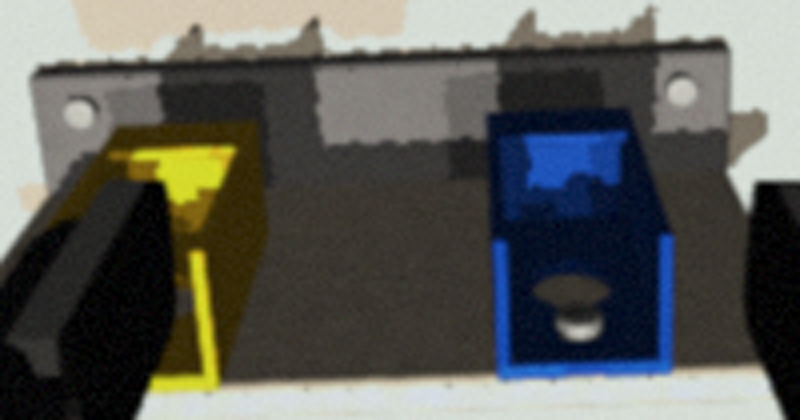

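The blue rim corners in the crop are back (498,380) and (674,374), front (494,236) and (672,233). The base front edge runs from (35,70) to (727,43).

Run:
```python
from h import *
w=wcam()
g=lambda c,z: atz(w,(c[0]/4+139.6,c[1]/4+194.6),z)
P=[g(c,.14) for c in((498,380),(674,374),(494,236),(672,233))]
for p in P: print(p.round(4))
m=(P[0]+P[1])/2; d=P[1]-P[0]; print("back mid",m.round(4),"width",np.linalg.norm(d),"yaw",np.arctan2(-d[0],d[1]))
d=P[3]-P[2]; print("front mid",((P[2]+P[3])/2).round(4),np.linalg.norm(d),np.arctan2(-d[0],d[1]))
a,b=g((35,70),.012),g((727,43),.012); d=b-a; print("base",a.round(4),b.round(4),np.linalg.norm(d),"yaw",np.arctan2(-d[0],d[1]))
y=np.arctan2(-d[0],d[1]);X=np.array([np.cos(y),np.sin(y),0]);Y=np.array([-np.sin(y),np.cos(y),0])
o=(a+b)/2+.05*X; print("stand",o.round(4),"blue from stand",(o+.065*Y-.0225*X).round(4))
```

```text
[ 0.5984 -0.0603  0.14  ]
[ 0.6045 -0.0101  0.14  ]
[ 0.5522 -0.0543  0.14  ]
[ 0.5591 -0.0058  0.14  ]
back mid [ 0.6015 -0.0352  0.14  ] width 0.05054225280830848 yaw -0.12136428007878161
front mid [ 0.5556 -0.0301  0.14  ] 0.04897816491313418 -0.142555880250752
base [ 0.5262 -0.2242  0.012 ] [0.5577 0.0378 0.012 ] 0.2638531492901097 yaw -0.11999871495538374
stand [ 0.5916 -0.0992  0.012 ] blue from stand [ 0.577 -0.032  0.012]
```

```bash
python3 -c "
from h import *
delta([0.577,-0.0325,0.20],-0.12)"
```

```text
tcp [ 0.4684 -0.0484  0.3003] shift [-104.7   33.   100.3] twist -2.29 j6 0.057 t 3.8
```

Emit:
{"api": "apply_moves", "payload": {"deltas": [[-35,11,25,-1],[-70,22,50,-2],[-104,33,80,-2.3],[-104,33,100,-2.3],[-104,33,100,-2.3]]}}

```text
clock: 4.3
ee_pos: [0.5752, -0.0322, 0.197]
tcp_rot: [-0.187, -3.131, 0.0]
contact_force: [0.1, -0.6, 1.2]
finger_gap: 0.879
gripper_force: 0.0
```

Run:
```python
from h import *
delta([0.577,-0.0325,0.119],-0.12)
w=wcam(); cv2.imwrite("pics/w2.png",w["frame"][:,:,::-1])
for k in("blue_holder_centre","yellow_holder_centre"):
    print(k,[(np.round(d["location"],1).tolist(),round(d["score"],2),atz(w,d["location"],.095).round(4).tolist()) for d in place_of(w,k)[:3]])
```

```text
tcp [ 0.5752 -0.0322  0.197 ] shift [-2.2 -0.  78. ] twist 0.02 j6 0.064 t 4.3
blue_holder_centre [([256.6, 204.1], 0.83, [0.579, -0.0327, 0.095]), ([400.6, 37.3], 0.65, [0.4684, 0.0818, 0.095])]
yellow_holder_centre [([95.1, 203.6], 0.82, [0.5624, -0.165, 0.095])]
```

View pics/w2.png

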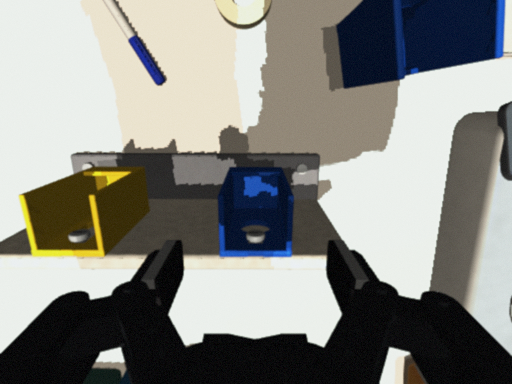

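The holder's rim spans columns 220–291, centred between the fingertips (182 and 328), with the panel edge level. I descend and grip.

Emit:
{"api": "apply_moves", "payload": {"deltas": [[-1,0,25,0],[-1,0,50,0],[-1,0,70,0],[-1,0,78,0],[-1,0,78,0]]}}

```text
clock: 4.95
ee_pos: [0.5772, -0.0327, 0.1229]
tcp_rot: [0.188, 3.136, -0.0]
contact_force: [-0.7, 0.5, -0.2]
finger_gap: 0.879
gripper_force: 0.0
```

Emit:
{"api": "apply_moves", "payload": {"deltas": [[0,0,0,0],[0,0,0,0],[0,0,0,0],[0,0,0,0],[0,0,0,0]], "claw": 40}}

```text
clock: 5.45
ee_pos: [0.5781, -0.0327, 0.1238]
tcp_rot: [0.188, 3.134, -0.0]
contact_force: [-1.8, -1.4, 8.2]
finger_gap: 0.579
gripper_force: 61.0
```

Emit:
{"api": "apply_moves", "payload": {"deltas": [[0,0,-6,0],[0,0,-12,0],[0,0,-19,0],[0,0,-26,0],[0,0,-26,0]]}}

```text
clock: 5.95
ee_pos: [0.5779, -0.0325, 0.1496]
tcp_rot: [0.188, 3.134, 0.0]
contact_force: [-0.3, -0.2, -1.2]
finger_gap: 0.579
gripper_force: 62.1
```

Emit:
{"api": "apply_moves", "payload": {"deltas": [[0,0,0,0],[0,0,0,0]]}}

```text
clock: 6.15
ee_pos: [0.5772, -0.0325, 0.148]
tcp_rot: [-0.188, -3.136, -0.0]
contact_force: [-0.4, 0.0, -1.0]
finger_gap: 0.578
gripper_force: 62.1
```

Run:
```python
from h import *
o=get_obs();print(o["ee_pos"],o["contact_force"],o["finger_gap"])
w=wcam()
f=w["frame"][130:290,170:340]
cv2.imwrite("pics/w3.png",cv2.resize(f,None,fx=3,fy=3,interpolation=cv2.INTER_CUBIC)[:,:,::-1])
```

```text
[ 0.57715759 -0.03253027  0.14802231] [-0.43793119  0.03778941 -0.95955967] 0.5775287909456945
```

View pics/w3.png

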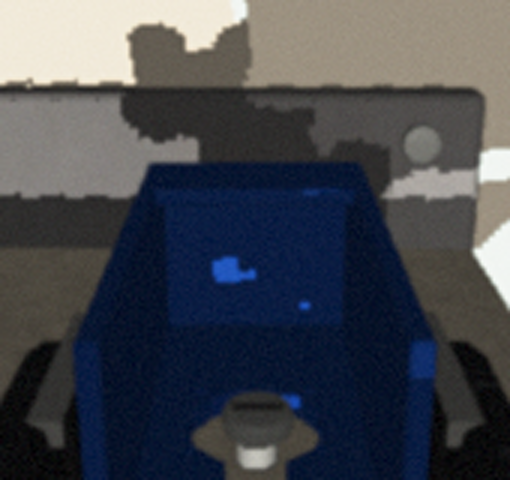

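The screw head at crop (257,420) now stands in the round hole, with about 25 mm of lift. I draw the holder off along tool +x.

Emit:
{"api": "apply_moves", "payload": {"deltas": [[4,0,-1,0],[9,0,-1,0],[14,0,-1,0],[20,0,-1,0],[26,0,-1,0]]}}

```text
clock: 6.7
ee_pos: [0.5509, -0.0293, 0.1493]
tcp_rot: [-0.188, -3.136, 0.0]
contact_force: [0.3, -0.0, -1.5]
finger_gap: 0.581
gripper_force: 62.1
```

Emit:
{"api": "apply_moves", "payload": {"deltas": [[12,0,0,0],[24,0,0,0],[44,0,-10,0],[64,0,-30,0],[84,0,-50,0]]}}

```text
clock: 7.2
ee_pos: [0.4666, -0.0192, 0.1996]
tcp_rot: [-0.188, -3.135, -0.0]
contact_force: [0.0, 0.6, -0.5]
finger_gap: 0.578
gripper_force: 62.2
```

Run:
```python
from h import *
w=wcam();t=camera("top");s=camera("scene")
for n,p in(("w",w),("s",s),("t",t)):
  for k in("tray","yellow_holder_centre"):
    print(k,n,[(round(d["score"],2),atz(p,d["location"],0 if k=="tray" else .095).round(4).tolist()) for d in place_of(p,k)[:2]])
  print([d["rect"] for d in spot_in(p,"tray")[:1]])
delta([0.42,0.30,0.2],-0.12)
```

```text
tray w []
yellow_holder_centre w []
[[450.7, 20.5, 61.0, 146.1]]
tray s [(0.71, [0.4181, 0.3074, 0.0])]
yellow_holder_centre s [(0.7, [0.5562, -0.1623, 0.095])]
[[86.0, 181.1, 111.1, 67.6]]
tray t [(0.91, [0.4147, 0.3034, 0.0])]
yellow_holder_centre t []
[[134.5, 207.9, 78.0, 52.4]]
tcp [ 0.4681 -0.0194  0.1989] shift [ 86.  311.4  -1.1] twist 0.01 j6 0.078 t 7.8
```

The holder is off the screw. Next I raise it over the look-alike and carry it to the tray at about (0.418, 0.304).

Emit:
{"api": "apply_moves", "payload": {"deltas": [[0,0,-35,0],[5,10,-65,0],[18,50,-70,0],[30,95,-70,0],[42,140,-70,0]]}}

```text
clock: 8.3
ee_pos: [0.4429, 0.126, 0.2696]
tcp_rot: [0.19, 3.135, 0.0]
contact_force: [1.3, -0.7, -1.1]
finger_gap: 0.576
gripper_force: 62.8
```

Emit:
{"api": "apply_moves", "payload": {"deltas": [[12,44,0,0],[24,88,0,0],[36,132,0,0],[46,172,0,0],[46,172,0,0]]}}

```text
clock: 8.8
ee_pos: [0.417, 0.3049, 0.2685]
tcp_rot: [-0.181, -3.135, -0.001]
contact_force: [-0.3, -1.2, -1.7]
finger_gap: 0.576
gripper_force: 62.9
```

Run:
```python
from h import *
delta([0.418,0.304,0.078],-0.12)
w=wcam();cv2.imwrite("pics/w4.png",w["frame"][:,:,::-1])
print([(round(d["score"],2),atz(w,d["location"],0).round(4).tolist()) for d in place_of(w,"tray")])
```

```text
tcp [0.417  0.3049 0.2685] shift [ -1.3  -0.8 190.5] twist 0.25 j6 0.746 t 8.8
[(0.91, [0.4224, 0.3027, 0.0])]
```

View pics/w4.png

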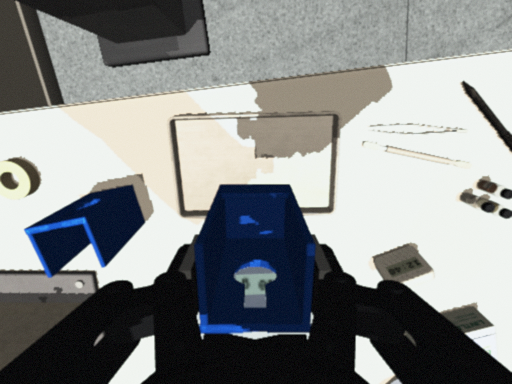

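The holder (rim at rows 185–330) is upright in the grip, with the tray outline (172–337, 113–213) beneath it. I lower it.

Emit:
{"api": "apply_moves", "payload": {"deltas": [[0,0,45,0],[0,0,90,0],[0,0,130,0],[0,0,160,0],[0,0,175,0]]}}

```text
clock: 9.4
ee_pos: [0.4172, 0.2988, 0.0917]
tcp_rot: [-0.19, -3.133, 0.003]
contact_force: [-0.3, -0.0, -1.2]
finger_gap: 0.575
gripper_force: 63.1
```

Emit:
{"api": "apply_moves", "payload": {"deltas": [[0,0,4,0],[0,0,8,0],[0,0,11,0],[0,0,12,0],[0,0,12,0]]}}

```text
clock: 9.9
ee_pos: [0.4183, 0.301, 0.0828]
tcp_rot: [0.188, 3.135, 0.001]
contact_force: [-0.2, 0.1, -1.8]
finger_gap: 0.578
gripper_force: 63.1
```

Emit:
{"api": "apply_moves", "payload": {"deltas": [[0,0,1,0],[0,0,2,0],[0,0,3,0],[0,0,4,0],[0,0,4,0]]}}

```text
clock: 10.4
ee_pos: [0.4179, 0.3009, 0.0782]
tcp_rot: [-0.188, -3.136, 0.0]
contact_force: [0.0, 0.0, -1.1]
finger_gap: 0.581
gripper_force: 63.1
```

Emit:
{"api": "apply_moves", "payload": {"deltas": [[0,0,1,0],[0,0,2,0],[0,0,2,0]]}}

```text
clock: 10.7
ee_pos: [0.418, 0.3008, 0.0762]
tcp_rot: [-0.188, -3.136, 0.0]
contact_force: [0.2, 0.9, -0.5]
finger_gap: 0.576
gripper_force: 63.1
```

Emit:
{"api": "apply_moves", "payload": {"deltas": [[0,0,1,0],[0,0,2,0],[0,0,2,0]]}}

```text
clock: 11.0
ee_pos: [0.4181, 0.3009, 0.0759]
tcp_rot: [0.188, 3.135, 0.001]
contact_force: [-10.4, -7.0, 31.3]
finger_gap: 0.577
gripper_force: 66.7
```

Contact with the tray floor. I ease off a little, then open.

Emit:
{"api": "apply_moves", "payload": {"deltas": [[0,0,-1,0],[0,0,-1.5,0],[0,0,-1.5,0]]}}

```text
clock: 11.3
ee_pos: [0.4181, 0.301, 0.0759]
tcp_rot: [0.188, 3.136, 0.0]
contact_force: [-1.0, -0.4, 5.5]
finger_gap: 0.577
gripper_force: 63.7
```

Emit:
{"api": "apply_moves", "payload": {"deltas": [[0,0,0,0],[0,0,0,0],[0,0,0,0],[0,0,0,0],[0,0,0,0]], "claw": 75}}

```text
clock: 11.8
ee_pos: [0.418, 0.3009, 0.0757]
tcp_rot: [-0.188, -3.136, 0.0]
contact_force: [1.3, -0.3, -0.5]
finger_gap: 0.875
gripper_force: 0.0
```

Emit:
{"api": "apply_moves", "payload": {"deltas": [[0,0,-15,0],[0,0,-40,0],[0,0,-80,0],[0,0,-125,0],[0,0,-160,0]]}}

```text
clock: 12.3
ee_pos: [0.4181, 0.3009, 0.2384]
tcp_rot: [0.188, 3.135, 0.001]
contact_force: [0.2, 0.6, -0.6]
finger_gap: 0.877
gripper_force: 0.0
```

Run:
```python
from h import *
o=get_obs();print(o["ee_pos"],o["contact_force"],o["finger_gap"])
w=wcam();s=camera("scene");t=camera("top")
a=np.hstack([w["frame"],s["frame"]]);cv2.imwrite("pics/end.png",cv2.resize(a,(800,300),interpolation=cv2.INTER_AREA)[:,:,::-1])
for n,p in(("w",w),("s",s),("t",t)):
  for k in("tray","blue_holder_centre","yellow_holder_centre"):
    z={"tray":0,"blue_holder_centre":.047,"yellow_holder_centre":.095}[k]
    print(n,k,[(round(d["score"],2),atz(p,d["location"],z).round(3).tolist()) for d in place_of(p,k)[:3]])
```

```text
[0.41805261 0.30093412 0.23837924] [ 0.18132552  0.58504291 -0.59700563] 0.8767556249414062
w tray []
w blue_holder_centre [(0.9, [0.47, 0.089, 0.047]), (0.73, [0.419, 0.301, 0.047])]
w yellow_holder_centre []
s tray [(0.81, [0.418, 0.309, 0.0])]
s blue_holder_centre [(0.83, [0.427, 0.306, 0.047]), (0.74, [0.476, 0.105, 0.047])]
s yellow_holder_centre [(0.6, [0.566, -0.164, 0.095])]
t tray [(0.9, [0.42, 0.303, 0.0])]
t blue_holder_centre [(0.92, [0.461, 0.101, 0.047]), (0.64, [0.422, 0.307, 0.047])]
t yellow_holder_centre [(0.93, [0.565, -0.168, 0.095])]
```

View pics/end.png

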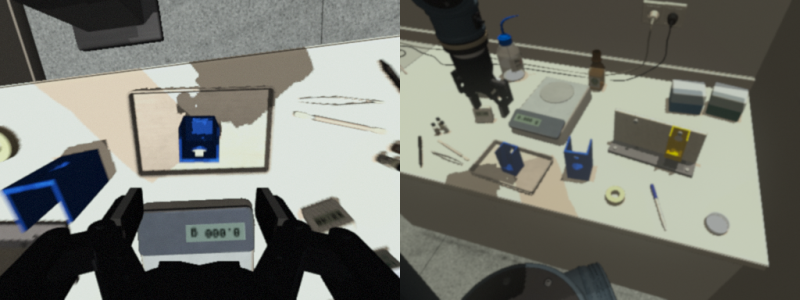

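The blue holder stands upright mid-tray (left half at (199,140), right half at (510,160)). Yellow still hangs on its screw at (678,142), and the arm is clear.

```bash
python3 -c "
from station import *
print(job_done())"
```

```text
the job is handed in; nothing more can be done
None
```

The blue holder now stands upright near the middle of the tray, the yellow one still hangs on its screw, and I handed the job in at about 12.5 s; no verdict came back.

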